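# Unload the lapping unit, unlatch its arm and hold it up

## Task

The mount on the little lapping unit is due for a look. Lift the loose brass weight off the top of the lapping arm and put it down on the free post of the weight rack, threaded over the post; then pull the black knob of the spring latch sideways, away from the arm, lift the red coupler off its ball and finish while holding the arm up, with the coupler at least 70 mm above where it sat, so that the mount can be reached. The mount stays where it lies on the lap, and the wash bottle, the eyepiece and the blue marker are left alone.

Things in the scene. Friction and masses are not known exactly. Their poses are not given: they have to be found in the camera images.
- lap_unit: Lapping unit: white box 265 x 150 mm, 45 mm high, with a round lap (cloth top at 57 mm) under a hinged arm. Origin under it on the desk; x points from front (ball, coupler; x = -90 mm) to back (hinge; x = +110 mm), y to the latch knob's side, z up. The arm, an aluminium bar 34 mm wide, lies along x at y = 0, top at 106 mm; a fixed dark disc, 42 mm wide, sits on it at x = +20 mm, top at 118 mm.
- lap_arm (a joint): Angle of the hinged arm (rad): 0 shut, coupler down on the ball; grows as the front goes up; stop at 0.9. 0.36 brings the coupler up 70 mm. Let go, the arm falls shut by its own weight: 3 to 4 N upward at the knob hold it.
- hinge_pin (a point): Point on the hinge axis of the arm, in its middle, 100 mm above the desk; the axis runs along the unit's y. The latch knob and coupler swing about it.
- coupler (a point): Middle of the top face of the red coupler, a round cap 44 mm across, 76 to 113 mm high, at the front end of the arm; moves with the arm. It caps a steel ball 28 mm across, and a spring bolt under the flat bottom of the ball keeps it from lifting (2 mm of play).
- latch_knob (a point): Where to grip the latch: on its upright steel stem, 10 mm thick, 106 mm above the desk with the arm shut, 64 mm to the unit's +y of the arm's centre line and beside the coupler. A black knob 19 mm across crowns the stem from 116 to 129.5 mm; a thin rod at 70 to 78 mm joins its foot to the coupler. It moves with latch and arm: gripped, it also lifts the arm.
- latch (a joint): Travel of the latch (m): 0 shut, grows as the knob is pulled away from the coupler along the unit's +y, stop at 0.012. From 0.006 on the bolt is clear of the ball and the arm can be lifted. The spring pushes back with 4.5 N shut, 8 N at the stop, and shuts the latch when let go; with the arm up it may be open or shut.
- weight_center (a point): Centre (half-way up) of the loose weight: brass cylinder 50 mm across, 30 mm high, 0.3 to 0.5 kg, with an 18 mm bore right through. It stands loosely on the dark disc of the arm, over a spigot 9 mm thick and 10 mm high.
- free_post (a point): Where the weight goes: on the axis of the rack's free post, at the height where the weight's underside comes to rest (22 mm above the desk). The post is 9 mm thick with a round tip and rises 42.5 mm above this point. The other post, 100 mm away, carries a steel weight 44 mm across, top at 46 mm.
- weight_rack: Weight rack: fixed grey board 185 x 72 mm with two posts; origin under its middle on the desk. The free post is at +50 mm along its own x, the taken one at -50 mm.
- mount_center (a point): Centre of the green resin mount, 30 mm across, 16 mm high, that stands loose on the lap under the arm's foot.
- wash_bottle: Wash bottle with red cap, 61 x 84 x 176 mm, standing behind the work at the left; origin under it. To be left alone.
- spare_eyepiece: Black eyepiece, 35 mm across, 45 mm high, standing right of the unit; origin under it. To be left alone.
- marker_blue: Blue and white marker, 125 mm long, lying right of the unit; origin under it. To be left alone.
There are look-alikes about, which are no part of the job. Of the things that look like the part that bears weight_center, the smallest one is meant.

How it is judged (in metres and radians):
On the way, in this order (a step that is already met when the one before it is completed fails the run):
1. the brass weight stands on the rack, threaded over the free post and let go, with the arm still shut (distance between weight_center and free_post below 0.019 m and horizontal distance between weight_center and free_post below 0.008 m and angle between weight_center's own z axis and vertical below 0.1 rad and contact force between the fingers and weight below 0.1 N and value of joint lap_arm below 0.03 rad), for 0.2 s.
2. the latch is pulled clear of the ball (value of joint latch above 0.0055 m), for 0.1 s.
At the end, for the whole second after the job is handed in: The gripper alone holds the arm up, at rest, at 0.34 rad or more (coupler at least 67 mm up), more than 1 N of finger contact; the weight stands upright on the free post's foot, over the post; the mount is within 15 mm of its start, the other things within 30 mm (value of joint lap_arm above 0.34 rad and velocity of joint lap_arm between -0.06 and 0.06 rad/s and contact force between the fingers and lap_arm above 1 N and contact force between each of weight, mount and lap_arm below 0.1 N and distance between weight_center and free_post below 0.019 m and horizontal distance between weight_center and free_post below 0.008 m and angle between weight_center's own z axis and vertical below 0.1 rad and linear speed of weight below 0.03 m/s); the arm keeps its last pose, push and grip.
It fails at once if the mount is pushed about on the lap (15 mm) (distance of mount_center from where it was at the start of the episode above 0.015 m).
It fails at once if the wash bottle, the eyepiece or the marker is moved (30 mm) (distance of any of wash_bottle, spare_eyepiece, marker_blue from where it was at the start of the episode above 0.03 m).
It also fails if it takes over 51 s, if anything falls off the work surface, if the arm or the gripper's body presses on something with over 40 N, if the wrist force passes 120 N, or if a joint passes its speed limit or range.

## Robot

A 6-joint arm with a two-finger parallel gripper is mounted at the origin on a cart in front of the work surface, level with it; the furniture and walls round the work are solid. World frame = base frame: x ahead of the robot, y to its left, z up, the work surface at z = 0. Lengths are in m, angles in degrees, forces in N, time in s.
With the tool pointing down it reaches from about 0.325 to 0.875 m from the base axis. Payload 4.4 kg.
Tool frame: the origin (TCP) lies at the very end of the fingers, on their centre line; the grasp point (between the pads) lies 19 mm behind it; z points along the fingers, y is the line along which they close (so a half turn about z gives the same grasp; the last joint's range is limited). The gripper opens to 85 mm and grips with 20 to 120 N. Pads are 22 mm wide; open, the fingers measure 114 mm over their backs; the gripper's body (76 mm by 85 mm) begins 54 mm behind the grasp point. The pads swing forward as they close: fully open they stand 13 mm farther back than shut.
Start: joints at [56.007, 11.837, 88.321, -0, 79.842, -8.623], TCP at [0.246, 0.52, 0.231] pointing down, gripper open.
Joint ranges: [-156.59, 156.59], [-49.26, 127.26], [12.9, 141.05], [-63.56, 243.56], [4.71, 150.69], [-161.64, 161.64]. Speed limits (degrees/s): [159.86, 159.86, 180, 180, 180, 180].

## Interface

Orientations are given as a 3x3 rotation matrix whose columns are the frame's x, y, z axes.
In Python, from rig import robot, camera, camera_params gives the robot as it stands.
- The arm moves only by the shell command python3 -m pendant 'ROWS' [FORCE]. ROWS is JSON, a list of rows, each a list of 3 entries, a list of its own where there are three numbers: the shift along the tool's x, y, z in units of 40 mm (1.0 is 40 mm), then the turn about the tool's z in units of 6 degrees (1.0 is 6 degrees), then the opening, from 0 (shut) to 1 (fully open). A call has 1 to 5 rows; each row shifts and turns the commanded pose from where the row before left it, along the tool's axes as they then stand; what a row does not reach is not made up. A row lasts 1/8 s, in which the tool goes at most 62.5 mm and 10.7 degrees, less where a joint would pass 70% of its speed; a pose out of reach is approached as far as the arm can. A call is refused whole if a number of a shift passes 1 or a number of a turn 1, either way. A call with a gripper value outside its range is refused whole. The fingers move at their own pace and stop on an object; FORCE is the grip in N (left out, the last holds). Time passes only in rows, so rows that do not move let the fingers close. It gives the time, the measured TCP pose, the force, the opening and the grip force at its end, in the units of the state.
- robot.read_state(): the state, without advancing time (a new reading comes with each control period).
- camera(name): name is "scene" or "top" or "wrist"; returns the picture (384x512x3 uint8, blue, green, red); there is no depth.
- camera_params(name): a dict with "intrinsics" (3x3 intrinsics, pixels), "extrinsics" (4x4, takes a point from camera to world coordinates); the wrist camera has in their place "T_tool_cam" (4x4, takes a point from camera to tool coordinates, whose origin is the TCP and whose axes are the flange's). Camera axes: x right, y down, z forward; pixel columns grow to the right and rows downward; lengths in m; the calibration is good to about 2 mm. A picture is of the moment at which its call begins: read the wrist's pose just before it. camera_params takes no time and is no camera call.
- robot.job_done(): hands the job in; it is judged then, once.
The state is a dict: "t": time; "joint_pos": joint angles; "qd": joint speeds; "joint_efforts": joint torques, N m; "eef_pos": TCP position; "eef_rot": TCP orientation; "ft_force": force on the tool from outside, world axes, zero at the start; "ft_torque": the same for the moment, N m; "gripper_width": finger opening in m; "gripper_force": force on a finger pad.
Only numpy, scipy, OpenCV 4.12 (cv2) and the standard library are available. Lean on these libraries where they do the work, as an engineer would, in place of code of your own. Each camera call takes 0.05 s, during which the arm holds its last target. There are 200 camera calls.

## Working session

There is one attempt and no reset: what is moved stays moved. The work goes in short steps, Python scripts to look and compute and a shell command to move; the robot and the scene stay as the last step left them, time stands still between calls to the robot, and variables do not carry over. Pictures are saved under pics/ and viewed, at most 10 in all, crops included, and the job is handed in when it is done.

```bash
ls; mkdir -p pics; python3 - <<'E'
from rig import robot,camera,camera_params
import cv2,numpy as np
np.set_printoptions(precision=4,suppress=True)
for n in("scene","top"):
    cv2.imwrite(f"pics/{n}0.png",camera(n)); p=camera_params(n); print(n,p["intrinsics"],p["extrinsics"])
print(camera_params("wrist"))
s=robot.read_state();print(s)
E
```

```text
pics
scene [[390.0607   0.     252.6724]
 [  0.     390.0607 193.178 ]
 [  0.       0.       1.    ]] [[ 0.7024 -0.4416  0.5582  0.0153]
 [-0.7115 -0.4113  0.5698 -0.5479]
 [-0.022  -0.7974 -0.6031  0.7382]
 [ 0.      0.      0.      1.    ]]
top [[466.4929   0.     259.5045]
 [  0.     466.4929 192.6296]
 [  0.       0.       1.    ]] [[-0.0044 -0.9928  0.1195  0.4405]
 [-1.      0.0041 -0.0029  0.0309]
 [ 0.0024 -0.1195 -0.9928  1.3632]
 [ 0.      0.      0.      1.    ]]
{'intrinsics': array([[328.8328,   0.    , 257.7275],
       [  0.    , 328.8328, 191.666 ],
       [  0.    ,   0.    ,   1.    ]]), 'T_tool_cam': array([[ 0.0008, -0.9599, -0.2803,  0.0706],
       [ 1.    ,  0.0008,  0.0001,  0.0008],
       [ 0.0001, -0.2803,  0.9599, -0.1424],
       [ 0.    ,  0.    ,  0.    ,  1.    ]])}
{'t': 0.1, 'joint_pos': array([56.0071, 11.8803, 88.3956,  0.0018, 79.8426, -8.6225]), 'qd': array([ 0.0261, -0.0821, -0.127 ,  0.0433, -0.1643,  0.0453]), 'joint_efforts': array([  0.0008, -38.4089, -29.2548,  -0.    ,   0.0048,   0.    ]), 'eef_pos': array([0.246 , 0.519 , 0.2302]), 'eef_rot': array([[-0.9036,  0.4285, -0.0012],
       [ 0.4285,  0.9036, -0.0017],
       [ 0.0003, -0.002 , -1.    ]]), 'ft_force': array([ 0.557 , -0.8049,  0.4561]), 'ft_torque': array([-0.0773,  0.0173, -0.0088]), 'gripper_force': 0.0, 'gripper_width': 0.08544547595150283}
```

View pics/scene0.png

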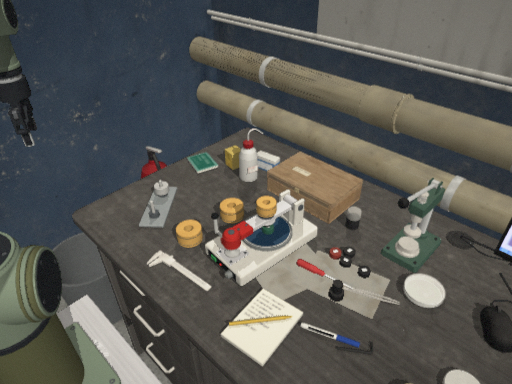

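View pics/top0.png

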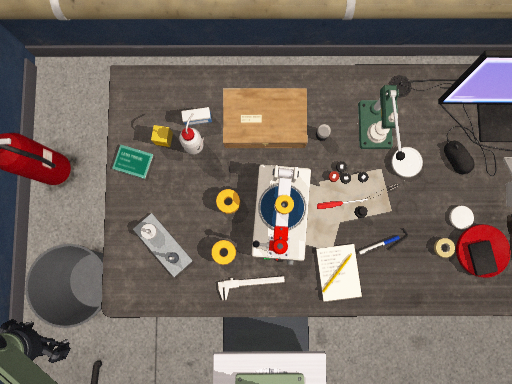

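The top view shows the brass ring on the lapping arm at (284,204), two larger rings on the desk at (228,201) and (224,252), and a small tan ring far right at (445,247). The red coupler is at (281,243), the latch knob at about (257,244), and the rack at (162,245). I'll choose the ring on the arm and check it in one crop, along with the rack.

```bash
cat > h.py <<'E'
from rig import robot,camera,camera_params
import cv2,numpy as np
np.set_printoptions(precision=4,suppress=True)
def ray(n,uv,st=None):
    p=camera_params(n);K=p["intrinsics"]
    if n=="wrist":
        T=np.eye(4);T[:3,:3]=st["eef_rot"];T[:3,3]=st["eef_pos"];E=T@p["T_tool_cam"]
    else:E=p["extrinsics"]
    d=E[:3,:3]@np.linalg.solve(K,[uv[0],uv[1],1.]);return E[:3,3],d
def onz(n,uv,z,st=None):
    o,d=ray(n,uv,st);return o+d*(z-o[2])/d[2]
def proj(n,P,st=None):
    p=camera_params(n);K=p["intrinsics"]
    if n=="wrist":
        T=np.eye(4);T[:3,:3]=st["eef_rot"];T[:3,3]=st["eef_pos"];E=T@p["T_tool_cam"]
    else:E=p["extrinsics"]
    q=K@(np.linalg.inv(E)@np.r_[P,1])[:3];return q[:2]/q[2]
def blobs(img,lo,hi,amin=20):
    m=cv2.inRange(cv2.cvtColor(img,cv2.COLOR_BGR2HSV),lo,hi)
    c,_=cv2.findContours(m,cv2.RETR_EXTERNAL,cv2.CHAIN_APPROX_NONE)
    return [(cv2.minEnclosingCircle(k),cv2.contourArea(k),k) for k in c if cv2.contourArea(k)>amin]
E
python3 - <<'E'
from h import *
t=cv2.imread("pics/top0.png")
a=cv2.resize(t[155:290,120:320],(800,540),interpolation=cv2.INTER_CUBIC);cv2.imwrite("pics/c1.png",a)
for c,ar,k in blobs(t,(15,120,90),(32,255,255)):
    z=.148 if 270<c[0][0]<300 and c[0][1]<220 else .03
    o,d=ray("top",c[0]);P=onz("top",c[0],z);print("yel",np.array(c[0]),ar,P,"diam",2*c[1]/466.5*np.linalg.norm(P-o))
for c,ar,k in blobs(t,(0,150,100),(6,255,255)): print("red",np.array(c[0]),c[1],ar,onz("top",c[0],.113))
E
```

```text
yel [336.5 272.5] 87.5 [ 0.3731 -0.1892  0.03  ] diam 0.13634155703557876
yel [223.3175 251.8095] 459.5 [0.4325 0.1304 0.03  ] diam 0.07241560506218975
yel [284.14 203.86] 262.0 [ 0.5569 -0.0369  0.148 ] diam 0.050659854637806714
yel [227.7079 201.0618] 447.5 [0.577  0.1185 0.03  ] diam 0.07265955544856047
yel [161.5 135.5] 340.0 [0.7702 0.3125 0.03  ] diam 0.07755741567000086
yel [264.8434 117.3163] 4655.5 [0.8236 0.0104 0.03  ] diam 0.2922544957260003
red [501.5 245. ] 15.008431434631348 183.0 [ 0.4477 -0.6174  0.113 ]
red [279.3141 239.0752] 14.313849449157715 368.0 [ 0.466 -0.025  0.113]
red [329.5 205. ] 12.855060577392578 113.5 [ 0.5567 -0.161   0.113 ]
red [333.7222 175.9444] 5.106978893280029 68.0 [ 0.6358 -0.1742  0.113 ]
red [187.5556 133.5556] 6.442625999450684 50.0 [0.7549 0.2237 0.113 ]
```

View pics/c1.png

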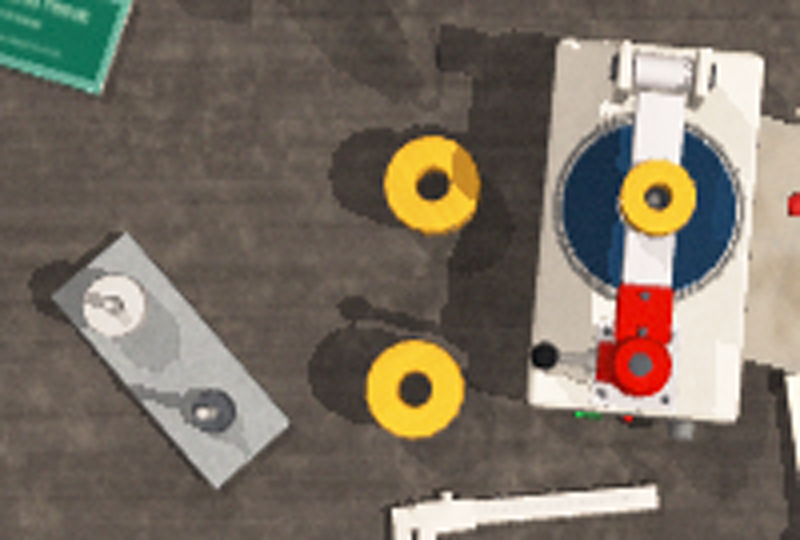

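The crop shows the 50 mm weight at crop (658,197), the free post with its dark foot and bright tip at (207,411), and the taken post with the steel weight at (113,304). The knob is at (545,356) and the coupler at (641,365). The ring on the arm measures 50.7 mm against 72 mm for the others, so it is the right one.

```bash
python3 - <<'E'
from h import *
px=lambda u,v:(120+(u+.5)/4-.5,155+(v+.5)/4-.5)
W=onz("top",(284.14,203.86),.148);K=onz("top",px(545,356),.1295);C=onz("top",px(641,365),.113)
tip=onz("top",px(207,411),.0645);foot=onz("top",px(212,410),.022);tk=onz("top",px(113,303),.046)
for n,p in zip("W K C tip foot taken".split(),(W,K,C,tip,foot,tk)):print(n,p,"scene px",proj("scene",p))
d=(W-C)[:2];print("C-W",np.linalg.norm(d),"unit yaw",np.degrees(np.arctan2(d[1],d[0])),"K-C",np.linalg.norm((K-C)[:2]),"post-taken",np.linalg.norm((tip-tk)[:2]))
s=robot.read_state();R=s["eef_rot"];p=s["eef_pos"]
tgt=np.r_[W[:2]-0.0,.25];print("shift to W hover (units)",R.T@(tgt-p)/.04, "tool y yaw",np.degrees(np.arctan2(R[1,1],R[0,1])))
E
```

```text
W [ 0.5569 -0.0369  0.148 ] scene px [264.9577 201.8931]
K [0.454  0.0375 0.1295] scene px [213.5179 214.1345]
C [ 0.448  -0.0263  0.113 ] scene px [229.9217 232.7377]
tip [0.4181 0.2709 0.0645] scene px [151.4681 201.1701]
foot [0.418  0.2752 0.022 ] scene px [153.2417 212.1055]
taken [0.4934 0.3418 0.046 ] scene px [160.3464 184.937 ]
C-W 0.10948250194701492 unit yaw -5.5626616175035615 K-C 0.06409091968144189 post-taken 0.10341670083039904
shift to W hover (units) [-12.9787  -9.2273  -0.4796] tool y yaw 64.62924173161743
```

```bash
python3 -m pendant '[[[-1,-0.7,0],0,1],[[-1,-0.7,0],0,1],[[-1,-0.7,0],0,1],[[-1,-0.7,0],0,1],[[-1,-0.7,0],0,1]]' && python3 -m pendant '[[[-1,-0.7,0],0,1],[[-1,-0.7,0],0,1],[[-1,-0.7,0],0,1],[[-1,-0.7,0],0,1],[[-1,-0.7,0],0,1]]' && python3 -m pendant '[[[-0.5,-0.5,0],0,1],[[0,0,0],-1,1],[[0,0,0],-1,1],[[0,0,0],-1,1],[[0,0,0],-0.3,1]]'
cat > look.py <<'E'
from h import *
import sys
s=robot.read_state();img=camera("wrist");cv2.imwrite(f"pics/{sys.argv[1]}.png",img)
print(s["t"],s["eef_pos"],s["joint_pos"],"yaw y",np.degrees(np.arctan2(s["eef_rot"][1,1],s["eef_rot"][0,1])))
for c,ar,k in blobs(img,(15,120,90),(32,255,255),300): print("yel",np.array(c[0]),2*c[1],ar)
E
python3 look.py w1
```

```text
t: 0.72
eef_pos: [0.3674, 0.3058, 0.2308]
eef_rot: [[-0.904, 0.428, -0.0], [0.428, 0.904, -0.0], [0.0, -0.001, -1.0]]
ft_force: [1.2, -0.6, 0.3]
gripper_width: 0.0855
gripper_force: 0.0
t: 1.35
eef_pos: [0.4881, 0.0937, 0.2309]
eef_rot: [[-0.903, 0.429, -0.001], [0.429, 0.903, 0.0], [0.001, -0.0, -1.0]]
ft_force: [0.6, -0.3, -0.7]
gripper_width: 0.0855
gripper_force: 0.0
t: 1.98
eef_pos: [0.497, 0.0685, 0.2308]
eef_rot: [[-0.995, 0.097, -0.001], [0.097, 0.995, 0.0], [0.001, -0.0, -1.0]]
ft_force: [-0.0, -0.4, -0.3]
gripper_width: 0.0852
gripper_force: 0.0
1.975 [0.497  0.0685 0.2308] [ -2.0497   2.9103  98.4081   0.0004  78.7418 -86.502 ] yaw y 84.45222191060273
yel [125. 264.] 64.40516662597656 403.0
yel [307.551 229.899] 68.93502044677734 3266.0
yel [312.4286  97.5714] 73.86329650878906 3991.5
yel [ 6.5 34. ] 55.54297637939453 359.0
```

```bash
python3 -m pendant '[[[-0.6,-0.8,0],0,1],[[-0.6,-0.8,0],0,1],[[-0.55,-0.87,0],0,1],[[0,0,0],0,1]]' | tail -5; python3 look.py w2; python3 - <<'E'
from h import *
s=robot.read_state();img=cv2.imread("pics/w2.png")
for c,ar,k in blobs(img,(15,120,90),(32,255,255),300):
    o,d=ray("wrist",c[0],s);P=onz("wrist",c[0],.148,s);print(c,ar,P)
    m=cv2.fitEllipse(k);print(m,onz("wrist",m[0],.148,s))
E
```

```text
eef_pos: [0.5583, -0.0389, 0.231]
eef_rot: [[-0.995, 0.101, 0.0], [0.101, 0.995, -0.001], [-0.0, -0.001, -1.0]]
ft_force: [-0.3, 0.7, 0.0]
gripper_width: 0.0852
gripper_force: 0.0
2.525 [ 0.5583 -0.0389  0.231 ] [-12.8335   9.9915  90.5379  -0.0322  79.463  -97.0028] yaw y 84.17522694410957
yel [258.5628 195.3013] 71.2189712524414 3674.5
yel [405.1599 166.2208] 74.9321060180664 3758.5
yel [420.7056  22.3972] 95.7175064086914 4386.0
yel [66.  27.5] 61.7172966003418 415.5
((258.5628356933594, 195.3013153076172), 35.6094856262207) 3674.5 [ 0.5557 -0.0361  0.148 ]
((258.6824951171875, 195.3565216064453), (67.60537719726562, 69.39315795898438), 0.14730291068553925) [ 0.5557 -0.0361  0.148 ]
((405.159912109375, 166.22080993652344), 37.4660530090332) 3758.5 [0.5447 0.0678 0.148 ]
((406.0594482421875, 168.22918701171875), (66.43909454345703, 72.67871856689453), 120.26058197021484) [0.5463 0.0684 0.148 ]
((420.7055969238281, 22.39719581604004), 47.8587532043457) 4386.0 [0.4541 0.0751 0.148 ]
((418.0563659667969, 26.598495483398438), (61.27234649658203, 95.12264251708984), 78.33513641357422) [0.4563 0.0735 0.148 ]
((66.0, 27.5), 30.8586483001709) 415.5 [ 0.4351 -0.1447  0.148 ]
((66.04620361328125, 21.67827796936035), (8.654643058776855, 69.08735656738281), 23.528873443603516) [ 0.4319 -0.1438  0.148 ]
```

View pics/w2.png

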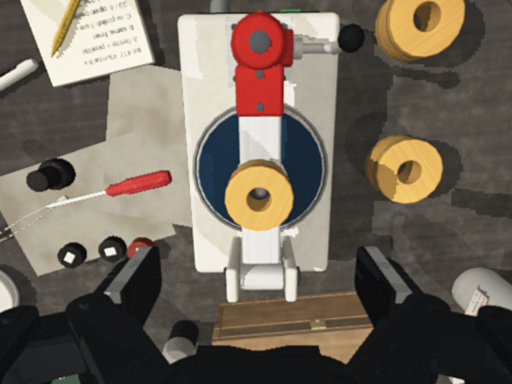

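The wrist view shows the brass weight on the arm at (259,195) between the open fingers' lanes. The knob is at (351,38) and the coupler at (260,41). There is nothing under the fingers, so I'm going down to grasp.

```bash
python3 -m pendant '[[[0.06,0.05,0.9],0,1],[[0,0,0.9],0,1],[[0,0,0.7],0,1],[[0,0,0.22],0,1],[[0,0,0],0,1]]' 40 && python3 -m pendant '[[[0,0,0],0,0],[[0,0,0],0,0],[[0,0,0],0,0],[[0,0,0],0,0],[[0,0,0],0,0]]' 40
```

```text
t: 3.2
eef_pos: [0.5548, -0.0336, 0.1224]
eef_rot: [[-0.995, 0.096, -0.001], [0.096, 0.995, 0.0], [0.001, 0.0, -1.0]]
ft_force: [0.8, -0.8, 0.1]
gripper_width: 0.0855
gripper_force: 0.0
t: 3.82
eef_pos: [0.5566, -0.0353, 0.1246]
eef_rot: [[-0.995, 0.097, 0.003], [0.097, 0.995, -0.002], [-0.004, -0.001, -1.0]]
ft_force: [-0.7, -2.5, 5.9]
gripper_width: 0.0484
gripper_force: 41.7
```

```bash
python3 -m pendant '[[[0,0,-0.2],0,0],[[0,0,-0.4],0,0],[[0,0,-0.7],0,0],[[0,0,-0.7],0,0],[[0,0,0],0,0]]' 60; python3 look.py w3
```

```text
t: 4.45
eef_pos: [0.5573, -0.0347, 0.2057]
eef_rot: [[-0.995, 0.097, 0.007], [0.097, 0.995, -0.001], [-0.007, -0.001, -1.0]]
ft_force: [-0.5, 0.1, -3.9]
gripper_width: 0.0479
gripper_force: 62.6
4.45 [ 0.5573 -0.0347  0.2057] [-12.4468  10.8462  92.6218   0.0147  76.1504 -96.8882] yaw y 84.43775584433797
yel [257.3956 268.1557] 128.64163208007812 11559.5
yel [411.0614 173.4814] 82.17919158935547 4550.0
yel [430.8035  18.8862] 103.52972412109375 4614.0
yel [43. 26.] 57.271484375 401.0
```

View pics/w3.png

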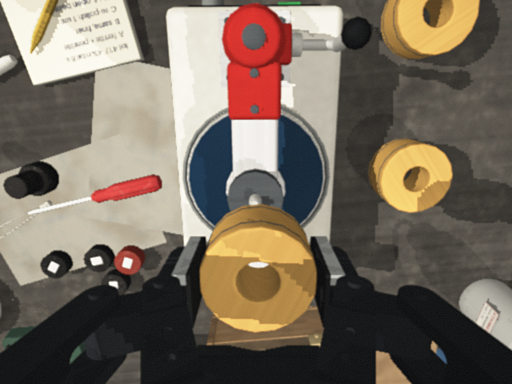

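The weight is lifted and held at (258,270), the arm is still shut with its bare spigot at (257,190), and the force reads about -4 N, matching the weight. I'm carrying it to a viewing position short of the free post.

```bash
python3 -m pendant '[[[0.1,0.5,0],0,0],[[0.3,1,0],0,0],[[0.3,1,0],0,0],[[0.3,1,0],0,0],[[0.3,1,0],0,0]]' 60 |tail -5&& python3 -m pendant '[[[0.3,1,0],0,0],[[0.3,1,0],0,0],[[0.26,0.7,0],0,0],[[0,0.3,0],0,0],[[0,0,0],0,0]]' 60; python3 look.py w4; python3 - <<'E'
from h import *
s=robot.read_state();img=cv2.imread("pics/w4.png")
for p in([.418,.272,.0645],[.418,.272,.022],[.4934,.3418,.046]):print(proj("wrist",np.array(p),s))
R=s["eef_rot"];p=s["eef_pos"]
print("held centre expected px",proj("wrist",p+R@[0,0,-.0245],s))
hsv=cv2.cvtColor(img,cv2.COLOR_BGR2HSV)
cv2.imwrite("pics/c4.png",cv2.resize(img[0:340,150:460],(720,790))[:600] if 0 else cv2.resize(img[0:340,100:500],None,fx=1.7,fy=1.7))
E
```

```text
eef_pos: [0.5187, 0.152, 0.2005]
eef_rot: [[-0.995, 0.097, -0.004], [0.097, 0.995, 0.0], [0.004, -0.0, -1.0]]
ft_force: [0.5, 0.4, -3.5]
gripper_width: 0.0477
gripper_force: 62.7
t: 5.75
eef_pos: [0.4976, 0.273, 0.2013]
eef_rot: [[-0.995, 0.095, -0.002], [0.095, 0.995, -0.001], [0.002, -0.001, -1.0]]
ft_force: [0.1, -0.4, -3.4]
gripper_width: 0.0474
gripper_force: 62.8
5.75 [0.4976 0.273  0.2013] [ 20.03    12.502   91.1763  -0.0235  76.436  -64.4879] yaw y 84.52349722286561
yel [119.4739 256.1482] 79.95023345947266 4031.5
yel [257.9298 267.9591] 128.17710876464844 11555.0
yel [ 99.4547 117.1516] 90.80272674560547 5308.5
[247.5894  84.0203]
[249.0048  85.6333]
[332.213  162.8641]
held centre expected px [256.4382 277.019 ]
```

View pics/c4.png

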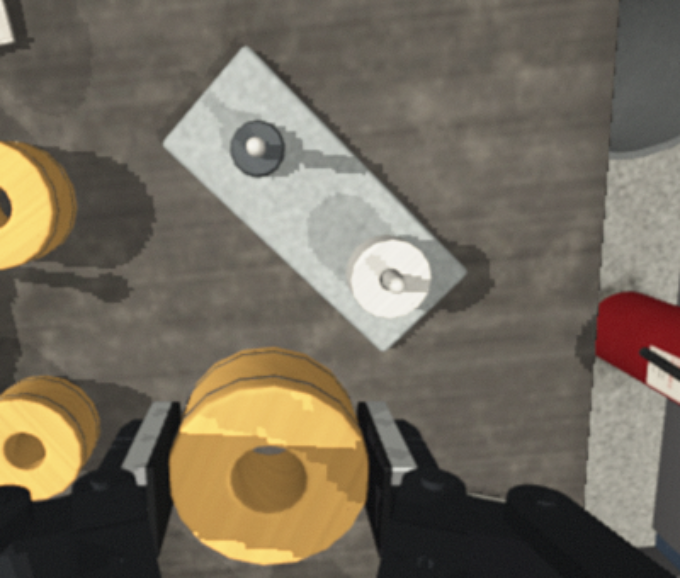

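The crop shows the free post's tip at crop (256,146) with its dark foot at (257,148). The taken post is at (390,280). The held weight's top face is centred at (269,475) with its bore at (269,480).

```bash
python3 - <<'E'
from h import *
s=robot.read_state();R=s["eef_rot"];p=s["eef_pos"]
f=lambda u,v:(100+(u+.5)/1.7-.5,(v+.5)/1.7-.5)
a=onz("wrist",f(269,475),p[2]+.0245,s);b=onz("wrist",f(269,479.5),p[2]+.0245,s)
t=onz("wrist",f(256,146),.0645,s);ft=onz("wrist",f(257,148),.022,s);tk=onz("wrist",f(391,278),.046,s)
print("face",R.T@(a-p),"bore",R.T@(b-p));print(t,ft,tk,np.linalg.norm((t-tk)[:2]))
w=(a+b)/2
for q in(t,ft,np.array([.418,.2715,0])):print("move units",R.T@np.r_[(q-w)[:2],0]/.04)
E
```

```text
face [-0.001   0.0006 -0.0245] bore [-0.0022  0.0006 -0.0245]
[0.4195 0.2741 0.0645] [0.4193 0.2737 0.022 ] [0.4936 0.3396 0.046 ] 0.09889251514829558
move units [ 1.998  -0.1592  0.0029]
move units [ 2.0028 -0.1697  0.0029]
move units [ 2.0286 -0.2279  0.003 ]
```

```bash
python3 -m pendant '[[[0.5,-0.05,0],0,0],[[1,-0.08,0],0,0],[[0.5,-0.04,0],0,0],[[0,0,0.8],0,0],[[0,0,0.9],0,0]]' 60 |tail -5&& python3 -m pendant '[[[0,0,0.9],0,0],[[0,0,0.2],0,0],[[0,0,0],0,0],[[0,0,0],0,0]]' 60; python3 - <<'E'
from h import *
s=robot.read_state();R=s["eef_rot"];p=s["eef_pos"];print(p)
w=p+R@[-.0015,.0006,0]
print("units",R.T@np.r_[([.419,.2733]-w[:2]),0]/.04)
E
```

```text
eef_pos: [0.4192, 0.2727, 0.1348]
eef_rot: [[-0.995, 0.099, 0.003], [0.099, 0.995, 0.001], [-0.003, 0.001, -1.0]]
ft_force: [-0.7, -0.6, -3.5]
gripper_width: 0.0476
gripper_force: 62.8
t: 6.92
eef_pos: [0.4198, 0.274, 0.0923]
eef_rot: [[-0.995, 0.098, 0.003], [0.098, 0.995, 0.001], [-0.003, 0.002, -1.0]]
ft_force: [0.4, 0.9, -2.8]
gripper_width: 0.0478
gripper_force: 63.3
[0.4198 0.274  0.0923]
units [ 0.0567 -0.034  -0.0002]
```

```bash
python3 -m pendant '[[[0.05,-0.03,0.2],0,0],[[0,0,0.3],0,0],[[0,0,0.3],0,0],[[0,0,0],0,0]]' 60; python3 - <<'E'
from h import *
t=camera("top");s=camera("scene")
a=cv2.resize(t[225:285,130:210],(480,360),interpolation=cv2.INTER_CUBIC);b=cv2.resize(s[150:240,110:210],(400,360),interpolation=cv2.INTER_CUBIC)
cv2.imwrite("pics/c5.png",np.hstack([a[:,80:],b]))
E
```

```text
t: 7.42
eef_pos: [0.4144, 0.272, 0.0567]
eef_rot: [[-0.995, 0.097, -0.004], [0.097, 0.995, -0.002], [0.004, -0.002, -1.0]]
ft_force: [-0.3, -0.1, -3.2]
gripper_width: 0.0475
gripper_force: 63.3
```

View pics/c5.png

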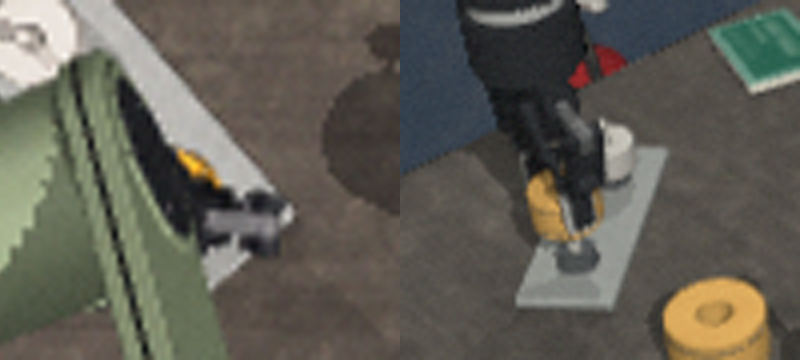

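The scene crop shows the weight sitting centred above the dark foot, with the post entering it from below, and there is no side force. I'm lowering it the rest of the way.

```bash
python3 -m pendant '[[[-0.04,0.01,0.3],0,0],[[0,0,0.2],0,0],[[0,0,0.1],0,0],[[0,0,0],0,0]]' 60
```

```text
t: 8.02
eef_pos: [0.4171, 0.2726, 0.0339]
eef_rot: [[-0.995, 0.097, -0.001], [0.097, 0.995, -0.001], [0.001, -0.001, -1.0]]
ft_force: [0.5, -0.1, -3.7]
gripper_width: 0.0477
gripper_force: 63.3
```

```bash
python3 -m pendant '[[[0,0,0.06],0,0],[[0,0,0.06],0,0],[[0,0,0.02],0,0],[[0,0,0],0,0]]' 60
```

```text
t: 8.52
eef_pos: [0.4176, 0.2729, 0.0289]
eef_rot: [[-0.995, 0.097, 0.0], [0.097, 0.995, 0.0], [-0.0, 0.0, -1.0]]
ft_force: [-0.2, -0.5, -3.7]
gripper_width: 0.048
gripper_force: 63.5
```

```bash
python3 -m pendant '[[[0,0,0.04],0,0],[[0,0,0.04],0,0],[[0,0,0],0,0]]' 60
```

```text
t: 8.9
eef_pos: [0.4179, 0.273, 0.0287]
eef_rot: [[-0.995, 0.096, -0.0], [0.096, 0.995, -0.001], [0.0, -0.001, -1.0]]
ft_force: [-7.6, -4.5, 19.4]
gripper_width: 0.048
gripper_force: 65.8
```

It is seated, with an upward reaction force. I'll ease off slightly, release, and rise.

```bash
python3 -m pendant '[[[0,0,-0.03],0,0],[[0,0,0],0,1],[[0,0,0],0,1],[[0,0,0],0,1],[[0,0,0],0,1]]' && python3 -m pendant '[[[0,0,0],0,1],[[0,0,-0.3],0,1],[[0,0,-0.8],0,1],[[0,0,-1],0,1],[[0,0,-1],0,1]]' && python3 -m pendant '[[[0,0,-1],0,1],[[-0.8,0,0],0,1],[[-0.8,0,0],0,1],[[0,0,0],0,1]]'; python3 look.py w6; python3 - <<'E'
from h import *
s=robot.read_state();img=cv2.imread("pics/w6.png")
for c,ar,k in blobs(img,(15,120,90),(32,255,255),300):
    print(onz("wrist",c[0],.052,s),c[1])
cv2.imwrite("pics/c6.png",cv2.resize(img[0:280,120:420],None,fx=2,fy=2))
E
```

```text
t: 9.52
eef_pos: [0.4176, 0.2728, 0.0267]
eef_rot: [[-0.995, 0.097, -0.0], [0.097, 0.995, -0.0], [0.0, -0.0, -1.0]]
ft_force: [-0.4, -0.9, -0.2]
gripper_width: 0.0854
gripper_force: 0.0
t: 10.15
eef_pos: [0.4176, 0.2728, 0.1528]
eef_rot: [[-0.995, 0.097, 0.001], [0.097, 0.995, 0.0], [-0.001, 0.0, -1.0]]
ft_force: [0.8, 0.5, -0.2]
gripper_width: 0.0853
gripper_force: 0.0
t: 10.65
eef_pos: [0.4832, 0.2663, 0.192]
eef_rot: [[-0.995, 0.099, 0.002], [0.099, 0.995, 0.001], [-0.002, 0.001, -1.0]]
ft_force: [-1.2, 0.1, -0.3]
gripper_width: 0.0852
gripper_force: 0.0
10.65 [0.4832 0.2663 0.192 ] [ 19.8819  10.973   94.1711  -0.0102  74.7286 -64.4546] yaw y 84.33925366552893
yel [122.  268.5] 79.40422821044922 1389.0
yel [104.5562 132.4408] 91.1660385131836 5445.5
yel [258.1034 104.7236] 59.72892761230469 2632.0
[0.5573 0.1289 0.052 ] 39.70211410522461
[0.4289 0.1416 0.052 ] 45.5830192565918
[0.4189 0.2734 0.052 ] 29.864463806152344
```

View pics/c6.png

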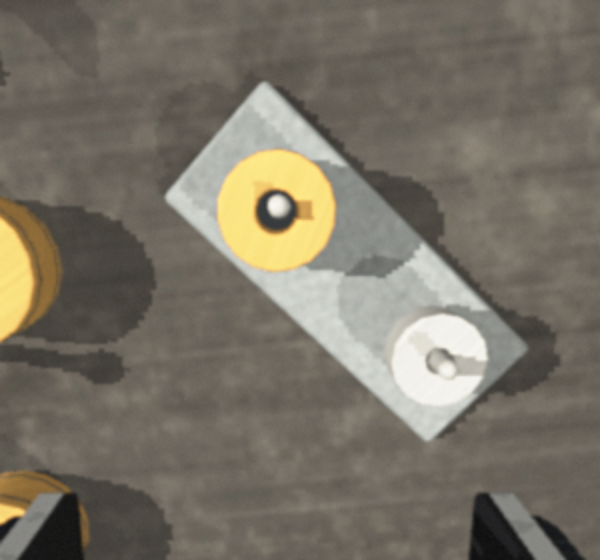

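The weight stands on the free post, with its bore concentric round the tip at crop (277,207), measured at (0.4189, 0.2734) against the post at (0.419, 0.2733). The next target is the latch knob.

```bash
python3 -m pendant '[[[-0.3,-0.8,-0.2],0,1],[[-0.3,-1,-0.2],0,1],[[-0.3,-1,-0.2],0,0.7],[[-0.3,-1,-0.1],0,0.5],[[-0.3,-1,0],0,0.36]]'|tail -5 && python3 -m pendant '[[[-0.25,-0.95,0],0,0.36],[[0,0,0],0,0.36],[[0,0,0],0,0.36]]'; python3 look.py w7; python3 - <<'E'
from h import *
s=robot.read_state();img=cv2.imread("pics/w7.png")
e=proj("wrist",np.array([.454,.0375,.1295]),s);print("expected",e)
x,y=int(e[0]),int(e[1]);x0,y0=max(x-45,0),max(y-45,0)
g=cv2.cvtColor(img,cv2.COLOR_BGR2GRAY)[y0:y+45,x0:x+45]
m=(g<38).astype(np.uint8)
n,l,st,c=cv2.connectedComponentsWithStats(m)
for i in range(1,n):
    if st[i,4]>60:
        q=c[i]+[x0,y0];print(q,st[i],onz("wrist",q,.1245,s))
red=[(np.array(c[0]),c[1],ar,onz("wrist",c[0],.113,s)) for c,ar,k in blobs(img,(0,150,80),(8,255,255),300)];print(red)
cv2.imwrite("pics/c7.png",cv2.resize(img[0:200,150:420],None,fx=2.8,fy=2.8))
E
```

```text
eef_pos: [0.5216, 0.0691, 0.2196]
eef_rot: [[-0.995, 0.096, 0.0], [0.096, 0.995, 0.0], [-0.0, 0.0, -1.0]]
ft_force: [0.7, -0.7, -0.4]
gripper_width: 0.0324
gripper_force: 0.0
t: 11.7
eef_pos: [0.5278, 0.0317, 0.2188]
eef_rot: [[-0.995, 0.097, -0.001], [0.097, 0.995, 0.001], [0.001, 0.001, -1.0]]
ft_force: [0.3, -0.0, 0.0]
gripper_width: 0.0306
gripper_force: 0.0
11.7 [0.5278 0.0317 0.2188] [ -5.9678   6.8584  95.5937   0.045   77.6004 -90.4179] yaw y 84.44048236651385
yel [494.5 334. ] 58.24966049194336 831.0
yel [341.7233 204.7233] 73.24981689453125 3716.5
yel [349.7911  58.2618] 85.7104721069336 4984.0
yel [499.5  28. ] 60.5394401550293 1575.5
yel [12.  32.5] 69.28944396972656 496.5
expected [254.4625  90.0156]
[254.7382  94.1104] [ 34  37  25  25 489] [0.4566 0.0374 0.1245]
[(array([ 82.1209, 283.3558]), 13.38480281829834, 429.5, array([ 0.597 , -0.1249,  0.113 ])), (array([ 78.5, 218. ]), 33.47023391723633, 789.0, array([ 0.5382, -0.1133,  0.113 ])), (array([174.5   , 116.3041]), 52.317848205566406, 5200.5, array([ 0.4665, -0.0231,  0.113 ]))]
```

View pics/c7.png

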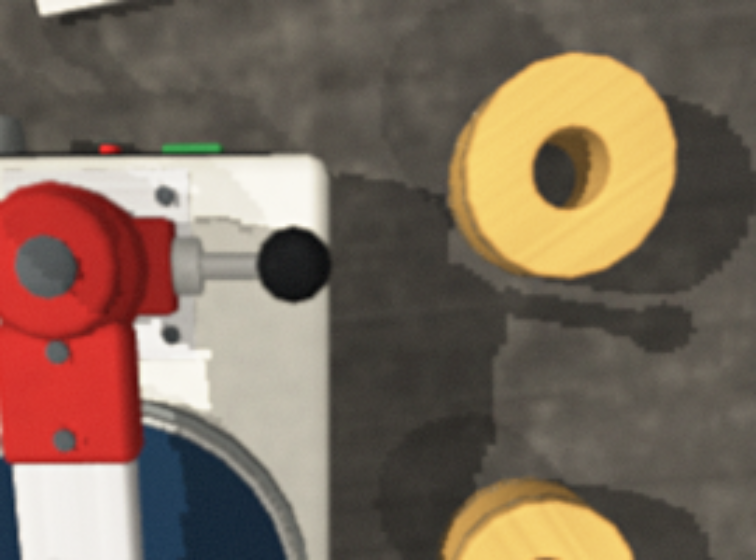

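The crop shows the black knob at crop (294,264), its rod running to the red boss at left, and clear room on both sides for narrowly opened fingers.

```bash
python3 -m pendant '[[[0.9,0,0],0,0.36],[[0.9,-0.03,0],0,0.36],[[0,0,0.8],0,0.36],[[0,0,0.8],0,0.36],[[0,0,0],0,0.36]]'; python3 - <<'E'
from h import *
s=robot.read_state();R=s["eef_rot"];p=s["eef_pos"];print(p,R.T@(np.array([.456,.0375,.088])-p)/.04)
E
```

```text
t: 12.38
eef_pos: [0.4539, 0.0382, 0.1525]
eef_rot: [[-0.995, 0.095, -0.007], [0.095, 0.995, 0.001], [0.007, 0.0, -1.0]]
ft_force: [-0.5, 0.5, -0.0]
gripper_width: 0.0305
gripper_force: 0.0
[0.4539 0.0382 0.1525] [-0.0658 -0.0132  1.613 ]
```

```bash
python3 -m pendant '[[[-0.04,-0.01,0.4],0,0.36],[[0,0,0.5],0,0.36],[[0,0,0.4],0,0.36],[[0,0,0.3],0,0.36],[[0,0,0],0,0.36]]' && python3 -m pendant '[[[0,0,0],0,0],[[0,0,0],0,0],[[0,0,0],0,0],[[0,0,0],0,0]]' 40
```

```text
t: 13.0
eef_pos: [0.4577, 0.0362, 0.09]
eef_rot: [[-0.995, 0.097, -0.002], [0.097, 0.995, 0.0], [0.002, 0.0, -1.0]]
ft_force: [0.1, -0.0, 0.6]
gripper_width: 0.0306
gripper_force: 0.0
t: 13.5
eef_pos: [0.4588, 0.0362, 0.0913]
eef_rot: [[-0.995, 0.097, 0.001], [0.097, 0.995, 0.0], [-0.001, 0.0, -1.0]]
ft_force: [0.0, 1.4, -0.9]
gripper_width: 0.0157
gripper_force: 39.0
```

The width of 15.7 mm against a 10 mm stem suggests the pads are catching the knob's lower edge. I'll reopen, go 5 mm lower, and close again.

```bash
python3 -m pendant '[[[0,0,0],0,0.36],[[0,0,0],0,0.36],[[0.03,0,0.13],0,0.36],[[0,0,0],0,0.36]]' && python3 -m pendant '[[[0,0,0],0,0],[[0,0,0],0,0],[[0,0,0],0,0],[[0,0,0],0,0]]' 40
```

```text
t: 14.0
eef_pos: [0.4565, 0.0363, 0.085]
eef_rot: [[-0.995, 0.097, -0.002], [0.097, 0.995, 0.0], [0.002, -0.0, -1.0]]
ft_force: [0.8, 0.1, -0.5]
gripper_width: 0.0306
gripper_force: 0.0
t: 14.5
eef_pos: [0.457, 0.0364, 0.0856]
eef_rot: [[-0.995, 0.097, -0.0], [0.097, 0.995, 0.0], [0.0, 0.0, -1.0]]
ft_force: [-0.8, 1.3, -0.6]
gripper_width: 0.0151
gripper_force: 38.5
```

```bash
python3 -m pendant '[[[0,0,0],0,0],[[0,0.1,0],0,0],[[0,0.1,0],0,0],[[0,0.06,0],0,0],[[0,0,0],0,0]]' 60; python3 - <<'E'
from h import *
img=camera("wrist");t=camera("scene")
cv2.imwrite("pics/c8.png",np.hstack([cv2.resize(img[150:384,130:400],(480,416)),cv2.resize(t[190:270,190:250],(312,416),interpolation=cv2.INTER_CUBIC)]))
E
```

```text
t: 15.12
eef_pos: [0.4578, 0.045, 0.0856]
eef_rot: [[-0.995, 0.096, -0.001], [0.096, 0.995, -0.004], [0.001, -0.004, -1.0]]
ft_force: [-1.7, -6.2, -0.5]
gripper_width: 0.0143
gripper_force: 57.8
```

View pics/c8.png

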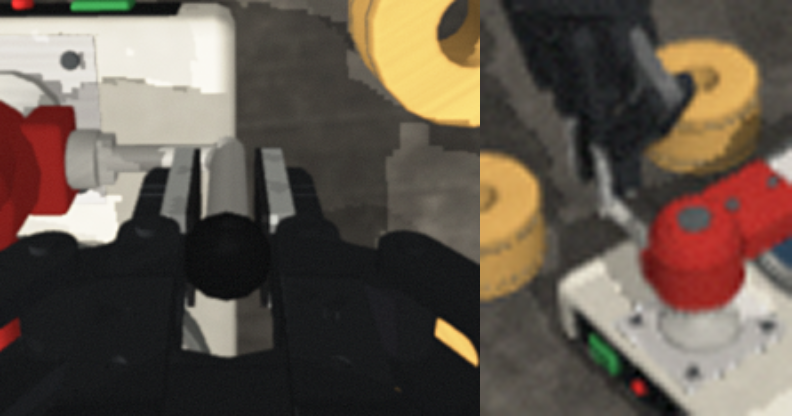

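The crop shows the knob held between the upper fingers with the stem between the pads. The latch side force of 6.2 N means it has moved about 6–8 mm. I'll pull a little more and start the lift.

```bash
python3 -m pendant '[[[0,0.05,0],0,0],[[0,0,0],0,0],[[0,0,-0.1],0,0],[[0,0,-0.2],0,0],[[0,0,0],0,0]]' 80
```

```text
t: 15.85
eef_pos: [0.4598, 0.0464, 0.098]
eef_rot: [[-0.995, 0.097, 0.003], [0.097, 0.995, -0.004], [-0.003, -0.004, -1.0]]
ft_force: [2.7, -8.2, -4.7]
gripper_width: 0.0134
gripper_force: 77.4
```

```bash
python3 -m pendant '[[[-0.03,0,-0.2],0,0],[[-0.03,0,-0.2],0,0],[[-0.04,0,-0.2],0,0],[[0,0,0],0,0]]' 80; python3 - <<'E'
from h import *
for n,a in(("scene",cv2.imread("pics/scene0.png")),("top",cv2.imread("pics/top0.png"))):
    b=camera(n);cv2.imwrite(f"pics/{n}1.png",b)
    for im in(a,b):
        for c,ar,k in blobs(im,(0,150,80),(6,255,255),100):
            if 200<c[0][0]<300 and 200<c[0][1]<260:print(n,np.array(c[0]),c[1],ar,cv2.boundingRect(k))
C=np.array([.448,-.0263,.113]);print(proj("scene",C),proj("scene",C+[.004,0,.035]))
E
```

```text
t: 16.35
eef_pos: [0.4654, 0.0457, 0.1225]
eef_rot: [[-0.995, 0.097, 0.007], [0.097, 0.995, -0.005], [-0.007, -0.004, -1.0]]
ft_force: [7.7, -7.3, -7.8]
gripper_width: 0.0135
gripper_force: 77.7
scene [237.  235.5] 16.77060890197754 492.0 (221, 221, 32, 29)
scene [236. 225.] 18.027854919433594 493.5 (219, 211, 35, 27)
top [279.3141 239.0752] 14.313849449157715 368.0 (269, 226, 19, 28)
top [283.5 239. ] 14.705541610717773 166.0 (279, 225, 10, 29)
[229.9267 232.7294] [230.3351 220.6568]
```

```bash
python3 -m pendant '[[[-0.12,0,0],0,0],[[0,0,0],0,0],[[0,0,0],0,0]]' 80; python3 -c "
from rig import robot;s=robot.read_state();print(s['ft_torque'])"
```

```text
t: 16.82
eef_pos: [0.4643, 0.0459, 0.1198]
eef_rot: [[-0.995, 0.097, -0.007], [0.097, 0.995, -0.004], [0.006, -0.005, -1.0]]
ft_force: [-3.3, -6.8, -4.4]
gripper_width: 0.0135
gripper_force: 77.7
[-0.97249182  0.61328635  0.02965512]
```

```bash
python3 -m pendant '[[[-0.03,0,-0.2],0,0],[[-0.05,0,-0.2],0,0],[[-0.06,0,-0.2],0,0],[[-0.07,0,-0.2],0,0],[[0,0,0],0,0]]' 80 && python3 -m pendant '[[[-0.08,0,-0.2],0,0],[[-0.08,0,-0.2],0,0],[[-0.09,0,-0.2],0,0],[[0,0,0],0,0],[[0,0,0],0,0]]' 80
```

```text
t: 17.45
eef_pos: [0.4776, 0.0444, 0.1537]
eef_rot: [[-0.995, 0.097, 0.004], [0.097, 0.995, -0.005], [-0.005, -0.005, -1.0]]
ft_force: [6.6, -8.3, -9.5]
gripper_width: 0.0135
gripper_force: 77.9
t: 18.08
eef_pos: [0.4908, 0.0428, 0.1768]
eef_rot: [[-0.995, 0.098, 0.012], [0.098, 0.995, -0.006], [-0.013, -0.005, -1.0]]
ft_force: [18.6, -9.3, -19.1]
gripper_width: 0.0134
gripper_force: 79.4
```

```bash
python3 -m pendant '[[[-0.12,0,0],0,0],[[-0.08,0,0],0,0],[[0,0,0],0,0],[[0,0,0],0,0]]' 80; python3 - <<'E'
from h import *
for n in("scene","top"):
    b=camera(n);cv2.imwrite(f"pics/{n}2.png",b)
    for c,ar,k in blobs(b,(0,150,80),(6,255,255),60):
            if 200<c[0][0]<300 and 180<c[0][1]<260:print(n,np.array(c[0]),c[1],ar,cv2.boundingRect(k))
C=np.array([.448,-.0263,.113])
for th in(.17,.34,.4,.45):
    h=.013;dx=.2*(1-np.cos(th))+h*np.sin(th);dz=.2*np.sin(th)+h*np.cos(th)-h
    print(th,proj("scene",C+[dx,-.1*dx,dz]))
E
```

```text
t: 18.58
eef_pos: [0.49, 0.0431, 0.1757]
eef_rot: [[-0.995, 0.097, -0.009], [0.097, 0.995, -0.004], [0.009, -0.005, -1.0]]
ft_force: [-6.3, -6.8, -2.5]
gripper_width: 0.0131
gripper_force: 78.2
scene [239.  205.5] 18.33721923828125 443.0 (221, 194, 37, 21)
top [284.5 233. ] 15.66055965423584 180.5 (280, 218, 11, 31)
0.17 [230.8634 220.9733]
0.34 [233.8545 208.1593]
0.4 [235.399  203.4743]
0.45 [236.8763 199.5335]
```

```bash
python3 -m pendant '[[[0.04,0,0],0,0],[[0,0,0],0,0],[[0,0,0],0,0],[[0,0,0],0,0],[[0,0,0],0,0]]' 80; python3 - <<'E'
from h import *
b=camera("scene")
for c,ar,k in blobs(b,(0,150,80),(6,255,255),60):
    if 200<c[0][0]<300 and 180<c[0][1]<260:print(np.array(c[0]),ar,cv2.boundingRect(k))
t=camera("top")
for c,ar,k in blobs(t,(15,120,90),(32,255,255)):print(np.array(c[0]),ar,onz("top",c[0],.052)) if c[0][0]<220 else 0
for n,im in(("b",cv2.imread("pics/scene0.png")),("a",b)):print(n,[(np.array(c[0]),ar) for c,ar,k in blobs(im,(40,90,40),(85,255,255),8) if 215<c[0][0]<320 and 190<c[0][1]<270])
E
```

```text
t: 19.3
eef_pos: [0.4902, 0.0431, 0.1759]
eef_rot: [[-0.995, 0.097, -0.005], [0.097, 0.995, -0.005], [0.004, -0.005, -1.0]]
ft_force: [-1.3, -7.1, -4.5]
gripper_width: 0.0133
gripper_force: 78.4
[239.5 206. ] 443.0 (221, 194, 38, 21)
[171.7121 257.1364] 246.0 [0.4185 0.2723 0.052 ]
[214. 251.] 33.0 [0.4349 0.1547 0.052 ]
[161.5 135.5] 338.0 [0.7648 0.3079 0.052 ]
b [(array([267.8704, 228.3148]), 59.5)]
a [(array([267.5  , 227.875]), 101.0)]
```

The coupler is holding still, the weight is still on its post, and the green mount hasn't moved at (268,228). The load of about 4.5 N is what the arm's own weight should give, so I'm handing in.

```bash
python3 -c "
from rig import robot;print(robot.job_done())"
```

```text
the job is handed in; nothing more can be done
None
```

The job is handed in with no verdict returned: the brass weight is on the free post, the latch was pulled clear, and the gripper is holding the arm up at an estimated 0.45 rad (coupler about 85 mm up), with the mount unmoved.

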